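Switch the rocking gate of a grinding-ball feeder and feed the balls down the other chute

ROBOT

A 6-joint arm with a two-finger parallel gripper is mounted at the origin on the work surface. World frame = base frame: x ahead of the robot, y to its left, z up, the work surface at z = 0. Lengths are in mm, angles in rad, forces in N, time in s.
With the tool pointing down it reaches from about 350 to 775 mm from the base axis. Payload 7.3 kg.
Tool frame: the origin (TCP) lies at the very end of the fingers, on their centre line; the grasp point (between the pads) lies 19 mm behind it; z points along the fingers, y is the line along which they close (so a half turn about z gives the same grasp; the last joint's range is limited). The gripper opens to 92 mm and grips with 3 to 60 N. Pads are 19 mm wide; open, the fingers measure 130 mm over their backs; the gripper's body (75 mm by 190 mm) begins 47 mm behind the grasp point.
Start: joints at [-1.256, 0.342, 1.524, -0, 1.275, -0.146], TCP at [233.473, -470.25, 226.741] pointing down, gripper open.
Joint ranges: [-2.53, 2.53], [-0.77, 2.02], [0.04, 2.7], [-1, 4.14], [0.28, 2.66], [-3.11, 3.11]. Speed limits (rad/s): [2.57, 2.57, 3.14, 3.14, 3.14, 3.14].

INTERFACE

Orientations are given as [roll, pitch, yaw] about the fixed x, y, z axes, in that order (R = Rz(yaw) Ry(pitch) Rx(roll)).
In Python, from plant import bot gives the robot as it stands.
- The arm moves only by the tool apply_moves, never from a script. Its argument "motion" is text: rows parted by semicolons, each of 4 numbers parted by spaces: the shift along the tool's x, y, z in m, then the turn about the tool's z in degrees. A call has 1 to 8 rows; each row shifts and turns the commanded pose from where the row before left it, along the tool's axes as they then stand; what a row does not reach is not made up. A row lasts 1/8 s, in which the tool goes at most 62.5 mm and 10.7 degrees, less where a joint would pass 70% of its speed; a pose out of reach is approached as far as the arm can. A call with a gripper value outside its range is refused whole. "fingers" is the opening, from -1 (shut) to 1 (fully open), set as the call begins (left out, the last holds). The fingers move at their own pace and stop on an object; the grip force is fixed at half the most. Time passes only in rows, so rows that do not move let the fingers close. It gives the time, the measured TCP pose, the force, the opening and the grip force at its end, in the units of the state.
- bot.get_obs(): the state, without advancing time (a new reading comes with each control period).
- bot.capture(name): name is "scene" or "side" or "wrist"; returns a dict with "img" (384x512x3 uint8, blue, green, red), "range_z" (384x512 float32, mm along the optical axis (not along the pixel's ray), 0 where there is no reading), "fx", "fy", "cx", "cy" (pixels), "D" ([k1, k2, p1, p2, k3] as OpenCV has them; the pictures are not rectified), "world_from_camera" (4x4, takes a point from camera to world coordinates); the wrist camera has in their place "mount" (4x4, takes a point from camera to tool coordinates, whose origin is the TCP and whose axes are the flange's). Camera axes: x right, y down, z forward; pixel columns grow to the right and rows downward; lengths in mm; the calibration is good to about 2 mm. A picture is of the moment at which its call begins: read the wrist's pose just before it.
- bot.close_job(): hands the job in; it is judged then, once.
Trained networks look in a picture, given as the dict that the camera call returned (one of the last four; its "shot" number tells which), for a name from the list of things; names that differ only in an ending like _2 or _b are one class to them, and where a whole thing is asked for, a point or a joint stands for the part that bears it (a point fixed in the world has none). Each returns a list of dicts, best first, with "p" (0 to 1); they miss things now and then, are a little off and sometimes report something else, mostly with a low value. They report only what shows in the picture. A call takes as long as a camera call.
- bot.cut_out(picture, thing): "pixels" (384x512 bool, what is visible of it) and "point" ([column, row] in pixels, amid what is visible of it).
The state is a dict: "time": time; "joint_positions": joint angles; "dq": joint speeds; "tau": joint torques, N m; "tool_pos": TCP position; "tcp_rot": TCP orientation; "contact_force": force on the tool from outside, world axes, zero at the start; "moment": the same for the moment, N m; "grip_width": finger opening in mm; "finger_force": force on a finger pad.
Only numpy, scipy, OpenCV 4.12 (cv2) and the standard library are available. Lean on these libraries where they do the work, as an engineer would, in place of code of your own. Each camera call takes 0.05 s, during which the arm holds its last target. There are 200 camera calls.

TASK

The blue rocking gate of the grinding-ball feeder is tipped to the wrong side: press its raised end down with a fingertip so that it rocks over its pivot and stays tipped the other way. Then push the red stop aside so that all three balls roll down the other chute into the tray at its end. Do not touch the balls, and leave the vials, bottle, jar, beaker, dish and brush around the feeder where they stand.

Things in the scene. Friction and masses are not known exactly. Their poses are not given: they have to be found in the camera images.
- feeder: Grinding-ball feeder, 640 mm wide, fixed; yaw within 0.25 rad. Origin on the table under the gate's middle; x away from the robot, y left (its frame is used below). Steel feed chute, 42 mm wide, slopes down along y = 0 from x = 210 to 28 mm (floor 160 to 136 mm high) into the gate's middle. Stop guide: posts at x = 100, y = -34 and 92 mm, up to 193 mm high, a rod between.
- gate (a joint): Tilt of the blue trough, rad, -0.25 to 0.25; pivot along the feeder's x, 105 mm high at x = y = 0. Trough 220 mm long in y, 50 mm wide, brass weight in front of its middle up to 180 mm high. Positive: left (+y) end down, feeds left; negative: right. Top-heavy: once past level it falls to that side and stays. Starts at either side; under 2 N on the raised pad moves it.
- gate_left_pad (a point): Centre of the top of the yellow press pad at the gate's left end, on the robot's side of the trough: 46 mm in x, 36 mm in y, 6 mm thick; at x = -48, y = 88 mm in the feeder's frame when level. About 136 mm above the table when raised, 93 mm when down. Turns with the gate.
- gate_right_pad (a point): Same pad at the gate's right end (y = -88 mm): 136 mm above the table when raised, 93 mm when down.
- stop (a joint): Position of the red stop, m: 0 to 0.004 (shut) at the start, 0.048 fully open. Slides along the feeder's +y (left) against about 1.5 N of friction and stays where it is left. Its 40 mm wide blade holds the balls back on the feed chute; push it fully open to let them pass.
- stop_knob (a point): Centre of the top of the red upright knob on the stop, a cylinder 16 mm across and 57 mm tall, at x = 100 mm, y = the stop's position in the feeder's frame, 250 mm above the table. Its foot is 193 mm above the table. The balls wait right behind it (x 102 to 186 mm), their tops 182 to 186 mm high. Push it from its right (-y) side.
- left_tray (a point): Centre of the inner floor of the left blue tray, 13 mm above the table, at y = 255 mm in the feeder's frame, axes alike. Inside 120 mm in x, 114 mm in y; walls 46 to 60 mm high, far wall 85 mm. A side chute (52 mm wide, y 112 to 200 mm, at most 105 mm high) leads into it from the gate.
- right_tray (a point): Centre of the inner floor of the right blue tray (y = -255 mm in the feeder's frame), the mirror image of the left one.
- ball1: White ceramic grinding ball, 28 mm in diameter, 65 g, loose; origin at its centre. Waits in the feed chute behind the stop, number 1 from the stop.
- ball2: White ceramic grinding ball, 28 mm in diameter, 65 g, loose; origin at its centre. Waits in the feed chute behind the stop, number 2 from the stop.
- ball3: White ceramic grinding ball, 28 mm in diameter, 65 g, loose; origin at its centre. Waits in the feed chute behind the stop, number 3 from the stop.
- vial_a: Amber sample vial with black cap, 26 mm across, 58 mm tall, standing between the gate and the robot; loose. Origin at the middle of its underside.
- vial_b: Amber sample vial with blue cap, 26 mm across, 58 mm tall, standing between the gate and the robot; loose. Origin at the middle of its underside.
- beaker: Steel beaker, 68 mm across, 85 mm tall, behind the left side chute; loose. Origin at the middle of its underside.
- wash_bottle: White plastic bottle with red cap, 60 mm across, 140 mm tall, behind the right side chute; loose. Origin at the middle of its underside.
- dish: White ceramic dish, 84 mm across, 30 mm tall, front left of the gate; loose. Origin at the middle of its underside.
- brush: Cleaning brush, 170 mm long, lying flat front right of the gate; loose. Origin at the middle of its underside, x towards the tip.
- powder_jar: Glass jar with white lid, 64 mm across, 80 mm tall, behind the left tray; loose. Origin at the middle of its underside.

How it is judged (in metres and radians):
On the way, in this order (a step that is already met when the one before it is completed fails the run):
1. the gate is rocked over to its other side while the stop is still shut (distance of gate_left_pad from where it was at the start of the episode above 0.026 m and (value of joint gate above 0.2 rad or value of joint gate below -0.2 rad) and value of joint stop below 0.012 m), for 0.2 s.
2. the stop is pushed open (value of joint stop above 0.033 m), for 0.1 s.
At the end, for the whole second after the job is handed in: The gate rests tipped to the side opposite to its start (at least 0.2 rad that way, its pads more than 26 mm from where they began) and all three balls lie on the floor of the tray on the side that is now down (((value of joint gate above 0.2 rad and distance of gate_left_pad from where it was at the start of the episode above 0.026 m and x of ball1 in the frame of left_tray between -0.06 and 0.06 m and y of ball1 in the frame of left_tray between -0.058 and 0.058 m and z of each of ball1, ball2, ball3 in the frame of left_tray below 0.03 m and x of ball2 in the frame of left_tray between -0.06 and 0.06 m and y of ball2 in the frame of left_tray between -0.058 and 0.058 m and x of ball3 in the frame of left_tray between -0.06 and 0.06 m and y of ball3 in the frame of left_tray between -0.058 and 0.058 m) or (value of joint gate below -0.2 rad and distance of gate_left_pad from where it was at the start of the episode above 0.026 m and x of ball1 in the frame of right_tray between -0.06 and 0.06 m and y of ball1 in the frame of right_tray between -0.058 and 0.058 m and z of each of ball1, ball2, ball3 in the frame of right_tray below 0.03 m and x of ball2 in the frame of right_tray between -0.06 and 0.06 m and y of ball2 in the frame of right_tray between -0.058 and 0.058 m and x of ball3 in the frame of right_tray between -0.06 and 0.06 m and y of ball3 in the frame of right_tray between -0.058 and 0.058 m))); the robot touches nothing.
It fails at once if a ball is touched by the robot (contact force between any of the fingers, the arm and ball1 above 0.3 N or contact force between any of the fingers, the arm and ball2 above 0.3 N or contact force between any of the fingers, the arm and ball3 above 0.3 N).
It fails at once if a ball is lifted (z of any of ball1, ball2, ball3 in the frame of feeder above 0.205 m).
It fails at once if a vial, the bottle, the jar, the beaker, the dish or the brush is moved by more than 25 mm (distance of any of vial_a, vial_b, beaker, wash_bottle, dish, brush, powder_jar from where it was at the start of the episode above 0.025 m).
It also fails if it takes over 45 s, if anything falls off the work surface, if the arm or the gripper's body presses on something with over 40 N, if the wrist force passes 120 N, or if a joint passes its speed limit or range.

## Working session

There is one attempt and no reset: what is moved stays moved. The work goes in short steps, Python scripts to look and compute and a tool call to move; the robot and the scene stay as the last step left them, time stands still between calls to the robot, and variables do not carry over. Pictures are saved under pics/ and viewed, at most 10 in all, crops included, and the job is handed in when it is done.

Besides the shell and the picture viewer there is one more tool, called after "Call:" as name(argument=value, ...) on one line, values as JSON. apply_moves: Moves the arm, as the interface text tells. Its arguments: {"type":"object","properties":{"motion":{"type":"string"},"fingers":{"type":"number"}},"required":["motion"]}

```bash
mkdir -p pics; cat > h.py <<'E'
import numpy as np, cv2
from plant import bot
def pts(c, mask=None):
    z=c["range_z"]; m=z>0
    if mask is not None: m&=mask
    v,u=np.nonzero(m); K=np.array([[c["fx"],0,c["cx"]],[0,c["fy"],c["cy"]],[0,0,1.]])
    n=cv2.undistortPoints(np.c_[u,v].astype(float)[:,None],K,np.array(c["D"]))[:,0]
    d=z[v,u]; P=np.c_[n*d[:,None],d,np.ones(len(d))]
    return (P@np.array(c["world_from_camera"]).T)[:,:3]
E
python3 - <<'E'
from h import *
o=bot.get_obs();print(o["time"],o["tool_pos"],o["tcp_rot"],o["grip_width"])
ims=[]
for n in ("scene","side"):
    c=bot.capture(n); cv2.imwrite(f"pics/{n}0.png",c["img"]); print(n,np.round(c["world_from_camera"],2).tolist())
    for t in ("gate_left_pad","gate_right_pad","stop_knob","stop","left_tray","right_tray","ball1","vial_a","gate","wash_bottle","beaker","dish","brush"):
        try: r=bot.cut_out(c,t)
        except Exception as e: print(t,e); continue
        for q in r[:3]:
            P=pts(c,q["pixels"])
            if len(P): print(t,round(q["p"],2),np.round(q["point"]),q["pixels"].sum(),"med",np.median(P,0).round(),"lo",np.percentile(P,3,0).round(),"hi",np.percentile(P,97,0).round())
E
```

```text
0.0 [ 233.3286722  -469.84589536  226.05974769] [-3.14008134e+00 -2.01124237e-04  4.60781304e-01] 92.15218419613603
scene [[0.83, 0.33, -0.46, 1012.02], [0.56, -0.48, 0.67, -628.47], [0.0, -0.81, -0.58, 740.41], [0.0, 0.0, 0.0, 1.0]]
gate_left_pad 0.71 [227. 235.] 1663 med [ 560. -105.  134.] lo [ 531. -180.   92.] hi [613.  16. 170.]
gate_right_pad 0.74 [227. 238.] 1877 med [ 559. -100.  133.] lo [ 518. -181.   74.] hi [614.  19. 170.]
stop_knob 0.68 [279. 209.] 316 med [674. -60. 208.] lo [664. -75. 168.] hi [679. -40. 251.]
stop 0.68 [281. 211.] 288 med [674. -60. 213.] lo [665. -73. 173.] hi [679. -41. 251.]
left_tray 0.86 [242. 285.] 21081 med [ 623. -106.   15.] lo [ 491. -388.    8.] hi [782. 224. 172.]
right_tray 0.67 [242. 285.] 21403 med [ 623. -105.   15.] lo [ 491. -388.    8.] hi [783. 224. 173.]
ball1 0.63 [312. 232.] 123 med [743. -49. 180.] lo [732. -56. 171.] hi [753. -39. 186.]
ball1 0.59 [298. 226.] 120 med [717. -54. 177.] lo [706. -61. 168.] hi [726. -44. 184.]
ball1 0.5 [286. 222.] 148 med [689. -60. 175.] lo [673. -68. 165.] hi [699. -41. 183.]
vial_a 0.79 [181
[... 1650 characters left out ...]
7.  24.] lo [ 491. -378.    7.] hi [770. 229. 175.]
ball1 0.69 [323. 241.] 12443 med [589. -95.  24.] lo [ 494. -375.    7.] hi [770. 230. 172.]
ball1 0.64 [342. 180.] 66 med [735. -46. 179.] lo [727. -53. 171.] hi [747. -30. 185.]
ball1 0.38 [338. 188.] 78 med [709. -50. 177.] lo [699. -58. 164.] hi [726. -35. 185.]
gate 0.73 [306. 231.] 1635 med [559. -95. 130.] lo [ 499. -178.   89.] hi [610.  24. 169.]
wash_bottle 0.93 [377. 244.] 709 med [ 731. -207.   83.] lo [ 717. -226.    9.] hi [ 754. -182.  140.]
wash_bottle 0.38 [322. 242.] 12828 med [589. -96.  24.] lo [ 490. -379.    6.] hi [772. 231. 175.]
beaker 0.84 [287. 182.] 479 med [690. 134.  58.] lo [665. 108.   7.] hi [726. 170.  85.]
```

```bash
python3 - <<'E'
from h import *
o=[]
for n in ("scene","side"):
    c=bot.capture(n); hsv=cv2.cvtColor(c["img"],cv2.COLOR_BGR2HSV); o.append(c["img"])
    for nm,lo,hi in (("yel",(22,120,100),(34,255,255)),("red",(0,150,80),(6,255,255))):
        m=cv2.inRange(hsv,lo,hi); k,l,s,ce=cv2.connectedComponentsWithStats(m)
        for i in range(1,k):
            if s[i,4]>25:
                P=pts(c,l==i)
                if len(P): print(n,nm,ce[i].round(),s[i,4],"med",np.median(P,0).round(),"lo",np.percentile(P,3,0).round(),"hi",np.percentile(P,97,0).round(), "top",P[P[:,2]>np.percentile(P[:,2],97)-4].mean(0).round())
    b=bot.cut_out(c,"gate")[0]["pixels"]
    P=pts(c,b)
    for sgn in (1,-1):
        w=P[(P[:,2]>85)&((P[:,1]+85)*sgn>50)]; print("gate end",sgn,w.mean(0).round(),len(w))
cv2.imwrite("pics/b.png",np.vstack([cv2.resize(i[110:350,60:460],(800,300) if 0 else (500,300)) for i in o]))
E
```

```text
scene yel [222. 207.] 42 med [541. -79. 172.] lo [534. -85. 166.] hi [548. -68. 177.] top [539. -75. 175.]
scene yel [194. 243.] 175 med [ 538. -174.  138.] lo [ 521. -187.  133.] hi [ 561. -153.  142.] top [ 542. -179.  139.]
scene red [280. 208.] 236 med [674. -60. 214.] lo [667. -72. 174.] hi [678. -42. 251.] top [671. -56. 250.]
scene red [273. 297.] 146 med [ 750. -202.  140.] lo [ 739. -213.  137.] hi [ 761. -188.  142.] top [ 749. -201.  140.]
gate end 1 [546.  -3. 100.] 269
gate end -1 [ 575. -164.  139.] 617
side yel [266. 227.] 140 med [509.   2.  93.] lo [488. -15.  87.] hi [530.  22.  98.] top [511.  -8.  96.]
side yel [314. 252.] 196 med [ 541. -166.  136.] lo [ 519. -183.  130.] hi [ 566. -146.  142.] top [ 543. -174.  139.]
side red [381. 224.] 66 med [ 746. -197.  139.] lo [ 734. -208.  135.] hi [ 758. -188.  143.] top [ 747. -198.  141.]
gate end 1 [542.  -0. 100.] 431
gate end -1 [ 572. -160.  139.] 490
```

View pics/b.png

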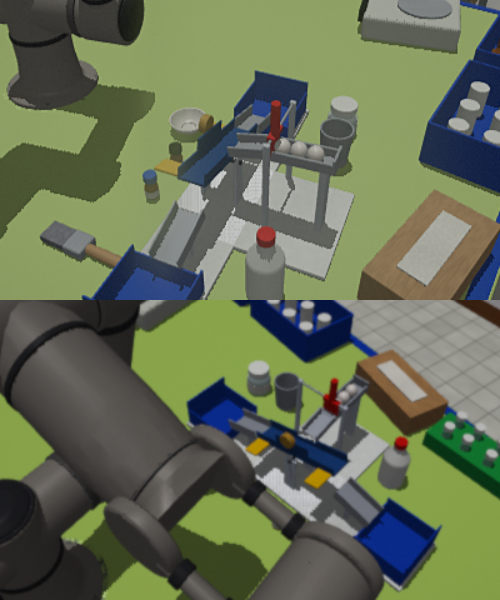

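Call:
apply_moves(motion="0 0 0 -10;0 0 0 -10;0 0 0 -10;0 0 0 -10;0 0 0 -10;0 0 0 -10;0 0 0 -10;0 0 0 -4.5", fingers=-1)

```text
time: 2.6
tool_pos: [233.5, -470.3, 226.7]
tcp_rot: [3.142, 0.0, 1.765]
contact_force: [-0.5, 0.1, -0.5]
grip_width: 16.3
finger_force: 0.0
```

Call:
apply_moves(motion="0.029 0.044 0 0;0.029 0.044 0 0;0.029 0.044 0 0;0.029 0.044 0 0;0.029 0.044 0 0;0.029 0.044 0 0;0.029 0.044 0 0;0.029 0.044 0 0")

```text
time: 3.6
tool_pos: [536.4, -174.5, 226.8]
tcp_rot: [3.141, 0.0, 1.761]
contact_force: [0.2, -1.1, -0.5]
grip_width: 0.5
finger_force: 0.0
```

Call:
apply_moves(motion="0 0 0.025 0;0 0 0.025 0;0 0 0 0")

```text
time: 3.98
tool_pos: [534.3, -175.2, 175.0]
tcp_rot: [-3.138, -0.002, 1.761]
contact_force: [-0.5, 1.0, 0.8]
grip_width: 0.7
finger_force: 0.0
```

```bash
python3 - <<'E'
from h import *
o=bot.get_obs();print(o["tool_pos"],o["tcp_rot"],o["grip_width"])
a=bot.capture("scene")["img"];b=bot.capture("side")["img"]
cv2.imwrite("pics/c.png",np.hstack([cv2.resize(i[130:330,130:330],(400,400),interpolation=2) if k==0 else cv2.resize(i[130:330,220:420],(400,400),interpolation=2) for k,i in enumerate((a,b))]))
E
```

```text
[ 534.25364507 -175.19475477  174.99863909] [-3.13817139e+00 -2.48433045e-03  1.76137080e+00] 0.7317991793401991
```

View pics/c.png

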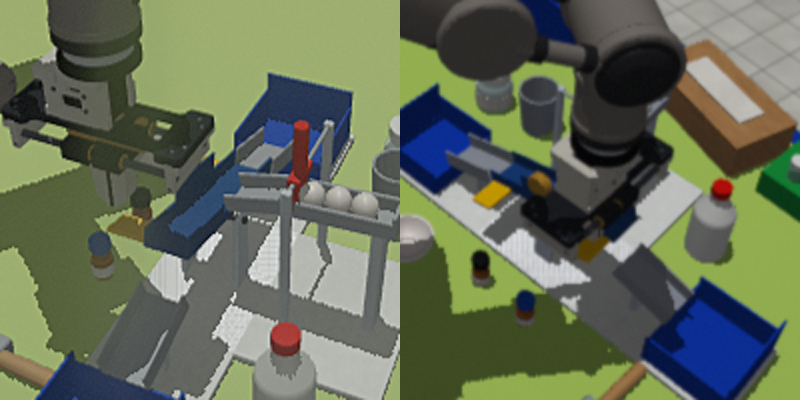

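The left half shows the closed fingertips (≈112,200) above the right yellow pad (≈125,228), clear of the blue trough. Pressing.

Call:
apply_moves(motion="0 0 0.016 0;0 0 0.016 0;0 0 0.012 0;0 0 0.012 0;0 0 0.012 0;0 0 0.009 0;0 0 0 0;0 0 0 0")

```text
time: 5.08
tool_pos: [535.5, -176.0, 100.0]
tcp_rot: [3.141, 0.0, 1.761]
contact_force: [0.2, -0.1, 0.8]
grip_width: 0.3
finger_force: 0.0
```

```bash
python3 - <<'E'
from h import *
c=bot.capture("scene"); a=c["img"];b=bot.capture("side")["img"]
cv2.imwrite("pics/d.png",np.hstack([cv2.resize(i[130:330,130:330],(400,400),interpolation=2) if k==0 else cv2.resize(i[130:330,220:420],(400,400),interpolation=2) for k,i in enumerate((a,b))]))
E
```

```text
(no output)
```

View pics/d.png

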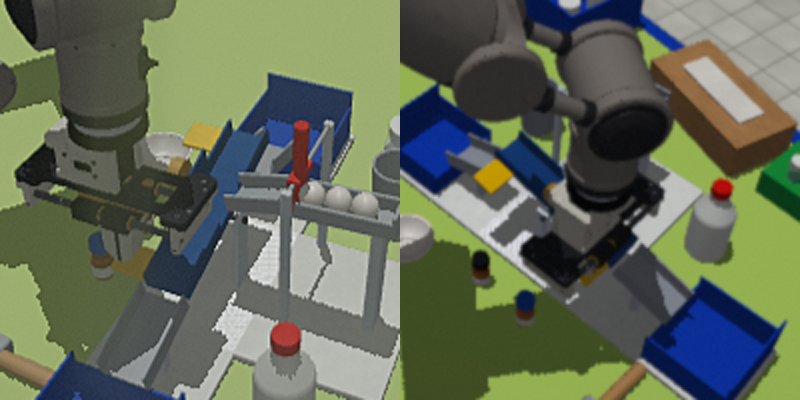

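Gate has tipped: left pad now raised (≈205,135), the trough slopes right, stop still shut at (≈300,180).

Call:
apply_moves(motion="0 0 -0.03 0;0 0 -0.045 0;0 0 -0.043 0;0 0.04 0 0;0 0.04 0 0;0.021 0.04 0 0;0.021 0.035 0 0;0 0 0 0")

```text
time: 6.18
tool_pos: [680.9, -102.9, 217.2]
tcp_rot: [3.141, -0.0, 1.764]
contact_force: [-0.6, -0.9, -0.5]
grip_width: 0.4
finger_force: 0.0
```

```bash
python3 - <<'E'
from h import *
o=bot.get_obs();print(o["tool_pos"],o["tcp_rot"])
c=bot.capture("scene"); a=c["img"];b=bot.capture("side")["img"]
cv2.imwrite("pics/e.png",np.hstack([cv2.resize(i[130:330,130:330],(400,400),interpolation=2) if k==0 else cv2.resize(i[130:330,220:420],(400,400),interpolation=2) for k,i in enumerate((a,b))]))
E
```

```text
[ 680.8788754  -102.90763587  217.16688496] [ 3.14116927e+00 -3.82833540e-04  1.76437781e+00]
```

View pics/e.png

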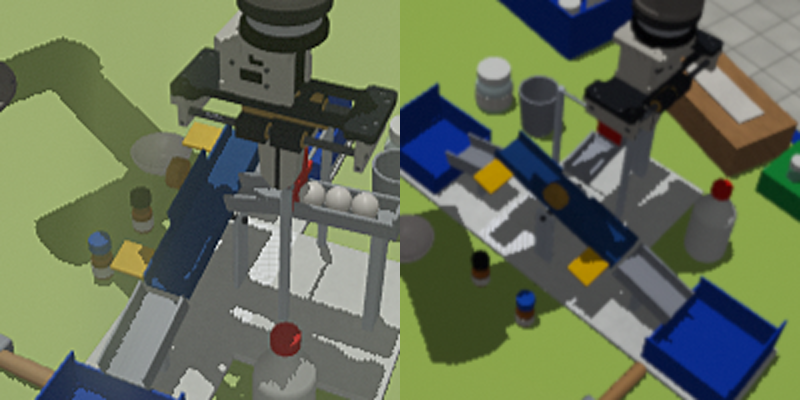

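The gate stays tipped right, with the fingers (≈285,150) on the right of the red knob and above the balls. Now I push left.

Call:
apply_moves(motion="0.015 0 0 0;0.012 0 0 0;0.01 0 0 0;0.01 0 0 0;0.01 0 0 0;0.01 0 0 0;0.007 0 0 0;0 0 0 0")

```text
time: 7.28
tool_pos: [665.4, -31.7, 217.6]
tcp_rot: [-3.142, -0.001, 1.762]
contact_force: [-0.6, -0.4, -0.0]
grip_width: 0.4
finger_force: 0.0
```

```bash
python3 - <<'E'
from h import *
o=bot.get_obs();print(o["tool_pos"],o["tcp_rot"],o["contact_force"])
c=bot.capture("scene"); a=c["img"];b=bot.capture("side")["img"]
cv2.imwrite("pics/f.png",np.hstack([cv2.resize(i[130:330,130:330],(400,400),interpolation=2) if k==0 else cv2.resize(i[130:330,220:420],(400,400),interpolation=2) for k,i in enumerate((a,b))]))
E
```

```text
[665.42236209 -31.74359939 217.61853387] [-3.14153296e+00 -5.34997078e-04  1.76192460e+00] [-0.59074625 -0.35529338 -0.03794195]
```

View pics/f.png

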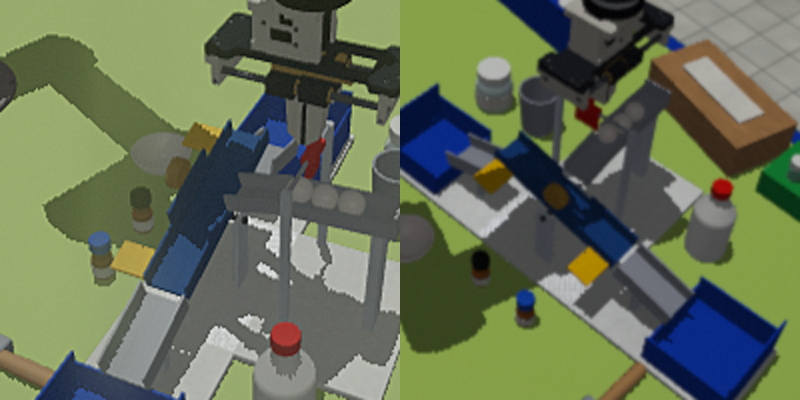

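The stop is pushed left (≈312,155) and the balls are still at 300–350, just released or not yet rolling. I push a few mm more and wait.

Call:
apply_moves(motion="0.003 0 0 0;0.002 0 0 0;0 0 0 0;0 0 0 0;0 0 0 0;0 0 0 0;0 0 0 0;0 0 0 0")

```text
time: 8.38
tool_pos: [664.6, -27.7, 217.7]
tcp_rot: [3.142, 0.0, 1.761]
contact_force: [-0.2, -0.7, -0.2]
grip_width: 0.6
finger_force: 0.4
```

```bash
python3 - <<'E'
from h import *
o=bot.get_obs();print(o["tool_pos"],o["contact_force"])
c=bot.capture("scene"); a=c["img"];b=bot.capture("side")["img"]
cv2.imwrite("pics/g.png",np.hstack([cv2.resize(i[130:330,130:330],(400,400),interpolation=2) if k==0 else cv2.resize(i[130:330,220:420],(400,400),interpolation=2) for k,i in enumerate((a,b))]))
E
```

```text
[664.56802775 -27.72130049 217.73193228] [-0.22412884 -0.65266448 -0.15286275]
```

View pics/g.png

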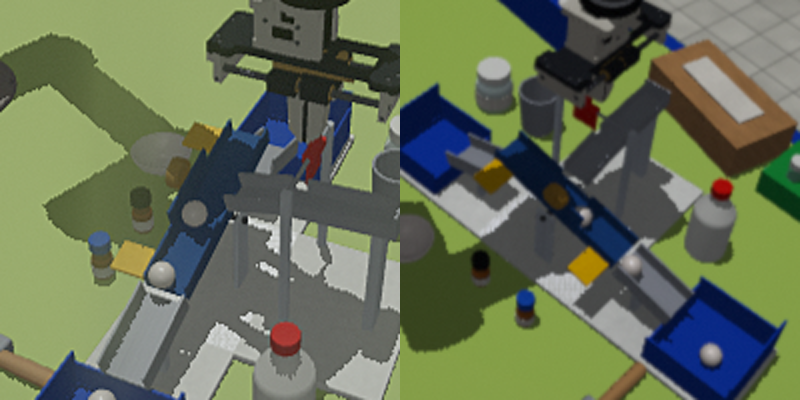

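All three balls are rolling right: one is in the tray (710,355 in the side half) and two are on the gate and chute. Retract to the right, then up, and wait.

Call:
apply_moves(motion="-0.01 0 0 0;-0.01 0 -0.02 0;0 0 -0.04 0;0 0 -0.04 0;0 0 0 0;0 0 0 0;0 0 0 0;0 0 0 0")

```text
time: 9.48
tool_pos: [668.1, -47.4, 316.6]
tcp_rot: [-3.14, -0.001, 1.761]
contact_force: [-0.6, -0.4, -1.3]
grip_width: 0.2
finger_force: 0.0
```

Call:
apply_moves(motion="0 0 0 0;0 0 0 0;0 0 0 0;0 0 0 0;0 0 0 0;0 0 0 0;0 0 0 0;0 0 0 0")

```text
time: 10.48
tool_pos: [668.3, -47.4, 317.7]
tcp_rot: [-3.142, 0.0, 1.761]
contact_force: [-0.1, -0.1, 0.7]
grip_width: 0.2
finger_force: 0.0
```

```bash
python3 - <<'E'
from h import *
o=bot.get_obs();print(o["tool_pos"],o["contact_force"])
c=bot.capture("scene"); s=bot.capture("side")
for k in (c,s):
    for q in bot.cut_out(k,"ball1")[:4]:
        P=pts(k,q["pixels"]); d=np.median(P,0)-[572,-75,0]
        print(round(q["p"],2),q["point"],q["pixels"].sum(),"feeder",round(d[0]*.982+d[1]*.189),round(-d[0]*.189+d[1]*.982),round(d[2]))
cv2.imwrite("pics/h.png",np.hstack([cv2.resize(c["img"][130:370,100:340],(400,400)),cv2.resize(s["img"][130:330,220:420],(400,400))]))
E
```

```text
[668.33371474 -47.38340798 317.70381997] [-0.05485143 -0.05864472  0.66355134]
0.69 [226.6, 233.8] 2975 feeder -15 -22 115
0.56 [171.3, 355.2] 191 feeder -1 -274 36
0.53 [179.0, 342.7] 171 feeder -2 -243 36
0.6 [365.5, 300.1] 88 feeder -11 -236 36
```

View pics/h.png

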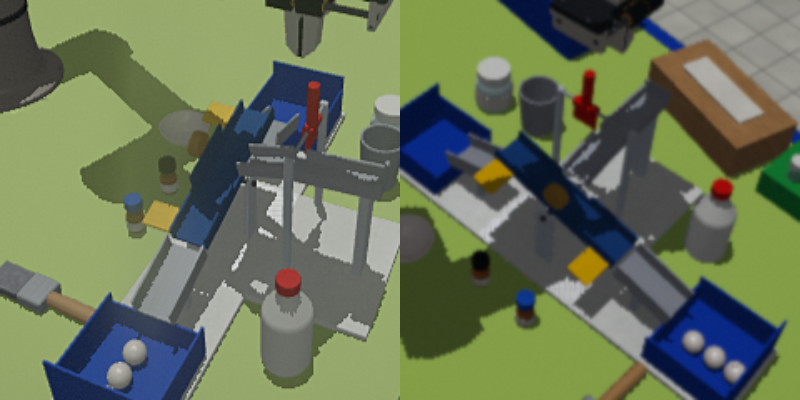

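All three balls lie in the right tray (side half: 692,340; 713,355; 735,371). The gate is tipped right and the gripper is clear.

Call:
apply_moves(motion="0 0 0 0;0 0 0 0;0 0 0 0;0 0 0 0;0 0 0 0;0 0 0 0;0 0 0 0;0 0 0 0")

```text
time: 11.68
tool_pos: [668.4, -47.4, 317.7]
tcp_rot: [3.142, 0.0, 1.761]
contact_force: [-0.2, 0.3, -0.2]
grip_width: 0.5
finger_force: 0.0
```

```bash
python3 -c "
from plant import bot
print(bot.close_job())"
```

```text
the job is handed in; nothing more can be done
None
```

I rocked the gate over to the right, pushed the stop open, and all three balls rolled into the right tray; the job was handed in at about 12 s, and the hand-in reported no verdict.

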